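# Set the stock tags on the vial board

## Task

Each yellow bin on the grey stock board has a hinged two-colour tag in front of it, towards the robot. With the fingertips, push tags over so that the bins packed full of vials show green face up and the bins that are empty or have only a few vials left show red face up, each tag lying fully over on its stop. Do not shift or lift the bins, and leave everything else on the bench where it stands.

Things in the scene. Friction and masses are not known exactly. Their poses are not given: they have to be found in the camera images.
- tag_a (a joint): flip tag: leaf 60 mm wide along its level hinge, 40 mm from hinge to free edge, 4 mm thick, 25 g. Turns freely; past upright it falls onto its stop. 0 rad = leans left (+y side), red face up; 0.96 = upright; 1.92 = leans right (-y side), green face up. At either rest it rises 35 degrees above level: free edge 33 mm beside the hinge and 23 mm above it
- hinge_a (a point): middle of tag_a's hinge axis, 40 mm above the table (board 10 mm thick). x runs along the hinge towards the tag's bin, y to the left, z up. 5 mm pin between two 5 mm posts at 38 mm either way along x, their tops 5 mm above the axis; 4 mm stop rods at 34 mm. Four tags stand in a row along y, about 120 mm apart, in any order; fixed to the board, and it to the table
- tag_b (a joint): flip tag: leaf 60 mm wide along its level hinge, 40 mm from hinge to free edge, 4 mm thick, 25 g. Turns freely; past upright it falls onto its stop. 0 rad = leans left (+y side), red face up; 0.96 = upright; 1.92 = leans right (-y side), green face up. At either rest it rises 35 degrees above level: free edge 33 mm beside the hinge and 23 mm above it
- hinge_b (a point): middle of tag_b's hinge axis, 40 mm above the table (board 10 mm thick). x runs along the hinge towards the tag's bin, y to the left, z up. 5 mm pin between two 5 mm posts at 38 mm either way along x, their tops 5 mm above the axis; 4 mm stop rods at 34 mm. Four tags stand in a row along y, about 120 mm apart, in any order; fixed to the board, and it to the table
- tag_c (a joint): flip tag: leaf 60 mm wide along its level hinge, 40 mm from hinge to free edge, 4 mm thick, 25 g. Turns freely; past upright it falls onto its stop. 0 rad = leans left (+y side), red face up; 0.96 = upright; 1.92 = leans right (-y side), green face up. At either rest it rises 35 degrees above level: free edge 33 mm beside the hinge and 23 mm above it
- hinge_c (a point): middle of tag_c's hinge axis, 40 mm above the table (board 10 mm thick). x runs along the hinge towards the tag's bin, y to the left, z up. 5 mm pin between two 5 mm posts at 38 mm either way along x, their tops 5 mm above the axis; 4 mm stop rods at 34 mm. Four tags stand in a row along y, about 120 mm apart, in any order; fixed to the board, and it to the table
- tag_d (a joint): flip tag: leaf 60 mm wide along its level hinge, 40 mm from hinge to free edge, 4 mm thick, 25 g. Turns freely; past upright it falls onto its stop. 0 rad = leans left (+y side), red face up; 0.96 = upright; 1.92 = leans right (-y side), green face up. At either rest it rises 35 degrees above level: free edge 33 mm beside the hinge and 23 mm above it
- hinge_d (a point): middle of tag_d's hinge axis, 40 mm above the table (board 10 mm thick). x runs along the hinge towards the tag's bin, y to the left, z up. 5 mm pin between two 5 mm posts at 38 mm either way along x, their tops 5 mm above the axis; 4 mm stop rods at 34 mm. Four tags stand in a row along y, about 120 mm apart, in any order; fixed to the board, and it to the table
- bin_blue_caps: open yellow stock bin, 100 mm (x) by 84 mm (y) by 48 mm high, that is FULL: twelve clear glass vials with blue-centred aluminium caps 6 mm above its rim. Loose, on the grey board; origin at the centre of its underside, 10 mm above the table. Its own tag is the nearest: hinge middle about 105 mm away on the robot's side (next tags about 160 mm)
- bin_amber: open yellow stock bin, 100 mm (x) by 84 mm (y) by 48 mm high, that is FULL: twelve amber vials with white-centred aluminium caps 6 mm above its rim. Loose, on the grey board; origin at the centre of its underside, 10 mm above the table. Its own tag is the nearest: hinge middle about 105 mm away on the robot's side (next tags about 160 mm)
- bin_few: open yellow stock bin, 100 mm (x) by 84 mm (y) by 48 mm high, that is NOT full: only two vials are left in it, one lying, one standing. Loose, on the grey board; origin at the centre of its underside, 10 mm above the table. Its own tag is the nearest: hinge middle about 105 mm away on the robot's side (next tags about 160 mm)
- bin_empty: open yellow stock bin, 100 mm (x) by 84 mm (y) by 48 mm high, that is NOT full: quite empty. Loose, on the grey board; origin at the centre of its underside, 10 mm above the table. Its own tag is the nearest: hinge middle about 105 mm away on the robot's side (next tags about 160 mm)
- vial_red: loose clear vial with a red-centred cap, 22 mm across, 48 mm high, standing on the board between two bins. Bystander; origin at the centre of its underside
- vial_green: loose amber vial with a green-centred cap, 22 mm across, 48 mm high, standing on the board between two bins. Bystander; origin at the centre of its underside
- reagent_jar: loose amber jar, 70 mm across, 100 mm high, left of the board. Bystander; origin at the centre of its underside
- beaker: loose glass beaker, 72 mm across, 90 mm high, left of the board. Bystander; origin at the centre of its underside
- wrench: loose wrench lying on the table left of the board. Bystander; origin within its length on its underside
- screwdriver: loose orange-handled screwdriver lying right of the board. Bystander; origin within its length on its underside
- ferrule_tin: loose tin, 56 mm across, 45 mm high, right of the board. Bystander; origin at the centre of its underside

How it is judged:
At the end, for the whole second after the job is handed in: The tags of both full bins read at least 1.80 rad (green up, on the stop), the tags of both other bins at most 0.12 rad (red up, on the stop), and no tag is moving (under 0.1 rad/s) ((horizontal distance between hinge_a and bin_blue_caps above 0.135 m or value of joint tag_a above 1.8016 rad) and (horizontal distance between hinge_a and bin_amber above 0.135 m or value of joint tag_a above 1.8016 rad) and (horizontal distance between hinge_a and bin_few above 0.135 m or value of joint tag_a below 0.12 rad) and (horizontal distance between hinge_a and bin_empty above 0.135 m or value of joint tag_a below 0.12 rad) and velocity of joint tag_a between -0.1 and 0.1 rad/s and (horizontal distance between hinge_b and bin_blue_caps above 0.135 m or value of joint tag_b above 1.8016 rad) and (horizontal distance between hinge_b and bin_amber above 0.135 m or value of joint tag_b above 1.8016 rad) and (horizontal distance between hinge_b and bin_few above 0.135 m or value of joint tag_b below 0.12 rad) and (horizontal distance between hinge_b and bin_empty above 0.135 m or value of joint tag_b below 0.12 rad) and velocity of joint tag_b between -0.1 and 0.1 rad/s and (horizontal distance between hinge_c and bin_blue_caps above 0.135 m or value of joint tag_c above 1.8016 rad) and (horizontal distance between hinge_c and bin_amber above 0.135 m or value of joint tag_c above 1.8016 rad) and (horizontal distance between hinge_c and bin_few above 0.135 m or value of joint tag_c below 0.12 rad) and (horizontal distance between hinge_c and bin_empty above 0.135 m or value of joint tag_c below 0.12 rad) and velocity of joint tag_c between -0.1 and 0.1 rad/s and (horizontal distance between hinge_d and bin_blue_caps above 0.135 m or value of joint tag_d above 1.8016 rad) and (horizontal distance between hinge_d and bin_amber above 0.135 m or value of joint tag_d above 1.8016 rad) and (horizontal distance between hinge_d and bin_few above 0.135 m or value of joint tag_d below 0.12 rad) and (horizontal distance between hinge_d and bin_empty above 0.135 m or value of joint tag_d below 0.12 rad) and velocity of joint tag_d between -0.1 and 0.1 rad/s); the robot touches nothing.
It fails at once if a bin is shifted or lifted by more than 15 mm (distance of any of bin_blue_caps, bin_amber, bin_few, bin_empty from where it was at the start of the episode above 0.015 m).
It fails at once if a bystander is moved or lifted by more than 20 mm (distance of any of vial_red, vial_green, reagent_jar, beaker, wrench, screwdriver, ferrule_tin from where it was at the start of the episode above 0.02 m).
It fails at once if a bin or a bystander is tipped over or rolled (angle between any of bin_blue_caps, bin_amber, bin_few, bin_empty, vial_red, vial_green, reagent_jar, beaker, ferrule_tin's own z axis and vertical above 0.5 rad).
It also fails if it takes over 54 s, if anything falls off the work surface, if the arm or the gripper's body presses on something with over 40 N, if the wrist force passes 120 N, or if a joint passes its speed limit or range.

## Robot

A 6-joint arm with a two-finger parallel gripper is mounted at the origin on the work surface. World frame = base frame: x ahead of the robot, y to its left, z up, the work surface at z = 0. Lengths are in m, angles in rad, forces in N, time in s.
With the tool pointing down it reaches from about 0.375 to 0.975 m from the base axis. Payload 3.8 kg.
Tool frame: the origin (TCP) lies midway between the tips of the shut fingers; the grasp point (between the pads) lies 19 mm behind it; z points along the fingers, y is the line along which they close (so a half turn about z gives the same grasp; the last joint's range is limited). The gripper opens to 85 mm and grips with 20 to 120 N. Pads are 22 mm wide; open, the fingers measure 114 mm over their backs; the gripper's body (76 mm by 85 mm) begins 54 mm behind the grasp point. The pads swing forward as they close: fully open they stand 13 mm farther back than shut.
Start: joints at [-0.037, 0.264, 1.604, -0, 1.274, -0.037], TCP at [0.675, -0, 0.231] pointing down, gripper open.
Joint ranges: [-2.63, 2.63], [-0.94, 2.18], [0.31, 2.57], [-1.31, 4.45], [0, 2.66], [-2.55, 2.55]. Speed limits (rad/s): [2.57, 2.57, 3.14, 3.14, 3.14, 3.14].

## Interface

Orientations are given as a rotation vector (axis times angle).
In Python, from workcell import bot gives the robot as it stands.
- The arm moves only by the tool step_arm, never from a script. Its argument "motion" is a list of rows, each a list of 5 numbers: the finger opening in cm, from 0 to 8.54, then the shift along the tool's x, y, z in cm, then the turn about the tool's z in degrees. In form: [[claw, dx, dy, dz, twist], ...]. A call has 1 to 20 rows; each row is the pose to reach, as a shift and turn from the pose commanded when the call began, along the tool's axes at that moment; what a row does not reach only later rows make up. A row lasts 1/10 s, in which the tool goes at most 50 mm and 8.59 degrees, less where a joint would pass 70% of its speed; a pose out of reach is approached as far as the arm can. A call with a gripper value outside its range is refused whole. The fingers move at their own pace and stop on an object; "force" is the grip in N (left out, the last holds). Time passes only in rows, so rows that repeat a pose let the fingers close. It gives the time, the measured TCP pose, the force, the opening and the grip force at its end, in the units of the state.
- bot.read_state(): the state, without advancing time (a new reading comes with each control period).
- bot.read_camera(name): name is "scene" or "side" or "wrist"; returns (picture, depth): 400x640x3 uint8, red, green, blue; 400x640 float32, m along the optical axis (not along the pixel's ray), 0 where there is no reading.
- bot.calibration(name): a dict with "mtx" (3x3 intrinsics, pixels), "k1" (the pictures are not rectified: a ray, as slopes to the right and down, at radius r is drawn at 1 + k1 r^2 times it, then the intrinsics apply), "origin" and "orientation" of the camera in the world; the wrist camera has in their place "T_tool_cam" (4x4, takes a point from camera to tool coordinates, whose origin is the TCP and whose axes are the flange's). Camera axes: x right, y up, looking along -z (the intrinsics and any distortion apply to the point x, -y, -z); pixel columns grow to the right and rows downward; lengths in m; the calibration is good to about 2 mm. A picture is of the moment at which its call begins: read the wrist's pose just before it. calibration takes no time and is no camera call.
- bot.finish_job(): hands the job in; it is judged then, once.
The state is a dict: "time": time; "q": joint angles; "joint_vel": joint speeds; "joint_torque": joint torques, N m; "tool_pos": TCP position; "tcp_rot": TCP orientation; "wrist_force": force on the tool from outside, world axes, zero at the start; "torque": the same for the moment, N m; "width": opening from 0.0 (shut) to 1.0 (fully open); "grip_force": force on a finger pad.
Only numpy, scipy, OpenCV 4.12 (cv2) and the standard library are available. Lean on these libraries where they do the work, as an engineer would, in place of code of your own. Each camera call takes 0.05 s, during which the arm holds its last target. There are 200 camera calls.

## Working session

There is one attempt and no reset: what is moved stays moved. The work goes in short steps, Python scripts to look and compute and a tool call to move; the robot and the scene stay as the last step left them, time stands still between calls to the robot, and variables do not carry over. Pictures are saved under pics/ and viewed, at most 10 in all, crops included, and the job is handed in when it is done.

Besides the shell and the picture viewer there is one more tool, called after "Emit:" as name([rows], argument=value, ...), one row to a line, values as JSON. step_arm: Moves the arm, as the interface text tells. Its arguments: {"type":"object","properties":{"motion":{"type":"array","items":{"type":"array","items":{"type":"number"}}},"force":{"type":"number"}},"required":["motion"]}

```bash
mkdir -p pics; cat > h.py <<'E'
import numpy as np, cv2
from scipy.spatial.transform import Rotation as R
from workcell import bot
def cam(name):
    s=bot.read_state(); c=bot.calibration(name)
    if name=="wrist":
        T=np.eye(4);T[:3,:3]=R.from_rotvec(s["tcp_rot"]).as_matrix();T[:3,3]=s["tool_pos"]
        T=T@np.array(c["T_tool_cam"])
    else:
        T=np.eye(4);o=np.array(c["orientation"],float)
        T[:3,:3]=o if o.shape==(3,3) else R.from_rotvec(o).as_matrix();T[:3,3]=c["origin"]
    im,d=bot.read_camera(name); return im,d,np.array(c["mtx"]),c["k1"],T
def rays(px,K,k1,T):
    px=np.atleast_2d(px).astype(float)
    v=np.c_[(px[:,0]-K[0,2])/K[0,0],(px[:,1]-K[1,2])/K[1,1]]; u=v.copy()
    for _ in range(20): u=v/(1+k1*(u**2).sum(1,keepdims=True))
    return np.c_[u[:,0],-u[:,1],-np.ones(len(u))]@T[:3,:3].T
def onplane(px,z,K,k1,T):
    r=rays(px,K,k1,T);o=T[:3,3]; return o+r*((z-o[2])/r[:,2])[:,None]
def withdepth(px,d,K,k1,T):
    px=np.atleast_2d(px).astype(int); return T[:3,3]+rays(px,K,k1,T)*d[px[:,1],px[:,0]][:,None]
E
python3 - <<'E'
from h import *
print(bot.read_state())
for n in("scene","wrist"):
    im,d,K,k1,T=cam(n); cv2.imwrite(f"pics/{n}0.png",im[...,::-1]); np.savez(f"{n}0.npz",im=im,d=d,K=K,k1=k1,T=T); print(n,K,k1,T,(d>0).mean())
E
```

```text
{'time': 0.0, 'q': array([-3.69038637e-02,  2.64762030e-01,  1.60537392e+00, -5.96597096e-07,
        1.27370245e+00, -3.69067767e-02]), 'joint_vel': array([ 4.73931902e-04, -1.00893062e-03,  1.04026279e-03, -2.52248965e-03,
       -2.53817377e-04, -4.47470090e-05]), 'joint_torque': array([ 6.10465631e-04, -5.15121067e+01, -3.67308676e+01, -4.07824507e-05,
        1.31324201e-02,  1.46811578e-05]), 'tool_pos': array([6.74268078e-01, 2.23672680e-05, 2.29956091e-01]), 'tcp_rot': array([-2.22027413, -2.22028099,  0.00240006]), 'wrist_force': array([-0.42626932, -0.84756372, -1.03334774]), 'torque': array([ 0.00649428, -0.00011065,  0.04928718]), 'grip_force': 0.0, 'width': 0.999292781087193}
scene [[364.60265526   0.         318.91649852]
 [  0.         364.60265526 204.96303325]
 [  0.           0.           1.        ]] -0.034007052743042776 [[-0.14272034 -0.80741822  0.57245674  1.15914489]
 [ 0.98973439 -0.11202187  0.08875209  0.09009196]
 [-0.00753238  0.57924685  0.81511738  0.9258238 ]
 [ 0.          0.          0.          1.        ]] 0.99612890625
wrist [[343.02708294   0.         321.51029971]
 [  0.         343.02708294 198.63097061]
 [  0.           0.           1.        ]] -0.0383261664453228 [[ 9.99994900e-01  9.30598733e-04  3.05502643e-03  6.74553362e-01]
 [-1.78242991e-03  9.56382165e-01  2.92112953e-01  7.42930941e-02]
 [-2.64993284e-03 -2.92116909e-01  9.56378947e-01  3.73818435e-01]
 [ 0.00000000e+00  0.00000000e+00  0.00000000e+00  1.00000000e+00]] 0.99590234375
```

View pics/scene0.png

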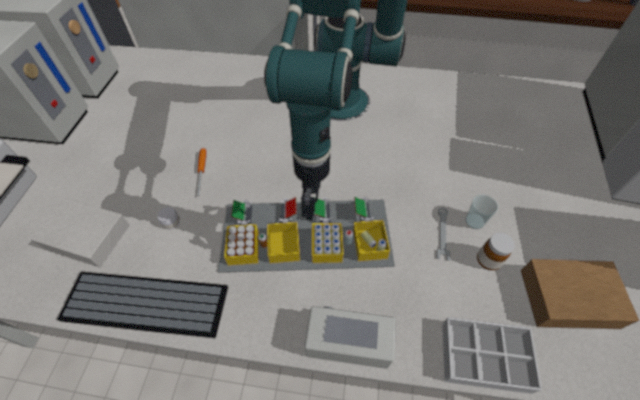

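View pics/wrist0.png

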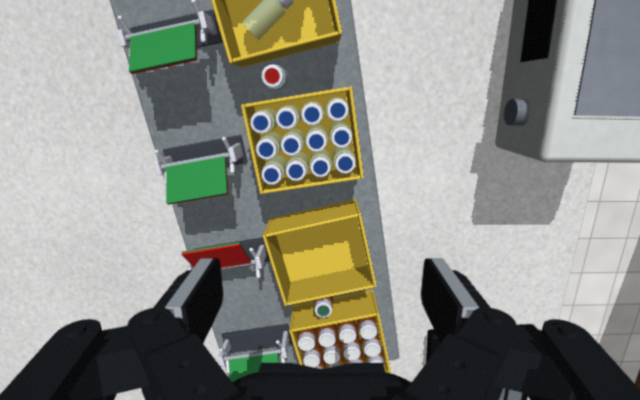

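The wrist view shows, top to bottom (+y to −y), bins few, blue caps, empty and amber. Their tags are at about (163,47) green, (197,180) green, (220,257) red and (250,365) green. So few's tag is probably the only wrong one. I'll measure the angles of all four.

```bash
python3 - <<'E'
from h import *
for n in("wrist","scene"):
    z=np.load(n+"0.npz");im=z["im"];a=(z["d"],z["K"],float(z["k1"]),z["T"])
    hsv=cv2.cvtColor(im,cv2.COLOR_RGB2HSV);h,s,v=cv2.split(hsv)
    for nm,m in(("green",(h>50)&(h<75)&(s>120)&(v>50)),("red",((h<6)|(h>174))&(s>150)&(v>50))):
        k,l,st,c=cv2.connectedComponentsWithStats(m.astype(np.uint8))
        for i in range(1,k):
            if st[i,4]<100:continue
            mm=cv2.erode((l==i).astype(np.uint8),np.ones((3,3))) if n=="wrist" else (l==i)
            ys,xs=np.nonzero(mm);P=withdepth(np.c_[xs,ys],*a);P=P[(P[:,2]>.03)&(P[:,2]<.09)]
            if len(P)<20: continue
            C=np.median(P,0);u,sv,vt=np.linalg.svd(P-P.mean(0),full_matrices=False);nn=vt[2]*np.sign(vt[2,2])
            print(n,nm,c[i].round(),st[i,4],"C",P.mean(0).round(4),"normal",nn.round(3),"tilt",np.degrees(np.arccos(nn[2])).round(1),"z",P[:,2].min().round(3),P[:,2].max().round(3))
            q=cv2.boxPoints(cv2.minAreaRect(P[:,:2].astype(np.float32)));print("   box",q.round(4).tolist())
    # board and bins from yellow
    for nm,m in(("yellow",(h>20)&(h<32)&(s>150)&(v>60)),):
        k,l,st,c=cv2.connectedComponentsWithStats(m.astype(np.uint8))
        for i in range(1,k):
            if st[i,4]>300:
                ys,xs=np.nonzero(l==i);P=withdepth(np.c_[xs,ys],*a);P=P[(P[:,2]>.052)&(P[:,2]<.066)]
                print(n,nm,c[i].round(),[(np.array(x)).round(3).tolist() for x in cv2.minAreaRect(P[:,:2].astype(np.float32))])
E
```

```text
wrist green [162.  47.] 2262 C [0.5354 0.1147 0.0556] normal [-0.099  0.567  0.818] tilt 35.1 z 0.044 0.067
   box [[0.5029000043869019, 0.12439999729394913], [0.5080000162124634, 0.09510000050067902], [0.5662999749183655, 0.10530000180006027], [0.5612000226974487, 0.13459999859333038]]
wrist green [196. 180.] 2157 C [ 0.5529 -0.004   0.0555] normal [-0.099  0.562  0.821] tilt 34.8 z 0.044 0.067
   box [[0.5220000147819519, 0.00570000009611249], [0.5270000100135803, -0.023099999874830246], [0.5835999846458435, -0.013199999928474426], [0.5785999894142151, 0.015599999576807022]]
wrist green [249. 365.] 692 C [ 0.5869 -0.2299  0.0493] normal [-0.09   0.556  0.826] tilt 34.3 z 0.044 0.057
   box [[0.5630000233650208, -0.2282000035047531], [0.5670999884605408, -0.24449999630451202], [0.6225000023841858, -0.2304999977350235], [0.618399977684021, -0.2142000049352646]]
wrist red [272.  75.] 147 C [0.6305 0.0902 0.0593] normal [-0.014  0.025  1.   ] tilt 1.6 z 0.058 0.061
   box [[0.6241999864578247, 0.09040000289678574], [0.6299999952316284, 0.08420000225305557], [0.6363000273704529, 0.09009
[... 1263 characters left out ...]
0.226500004529953], [0.5730999708175659, -0.2540000081062317], [0.6258999705314636, -0.2451000064611435], [0.6212999820709229, -0.2176000028848648]]
scene red [290. 208.] 135 C [ 0.5693 -0.0863  0.0556] normal [ 0.104 -0.567  0.817] tilt 35.2 z 0.041 0.067
   box [[0.5404999852180481, -0.0771000012755394], [0.5461000204086304, -0.10459999740123749], [0.5981000065803528, -0.09390000253915787], [0.5924999713897705, -0.06650000065565109]]
scene yellow [370. 240.] [[0.633, 0.151], [0.101, 0.082], 14.142]
scene yellow [283. 242.] [[0.673, -0.089], [0.1, 0.083], 13.494]
scene yellow [244. 253.] [[0.697, -0.2], [0.098, 0.085], 13.903]
scene yellow [326. 253.] [[0.658, 0.033], [0.099, 0.081], 8.826]
```

Only the "few" tag, at the +y end, has to flip to red. The other three read about 35° on the correct sides, so they are on their stops. Its hinge is near (0.532, 0.130), yaw about 10°, and bin few lies 0.10 m along ex as it should. I'll shut the fingers and go to the right of the free edge at about (0.5415, 0.076, 0.10).

Emit:
step_arm([
  [0,1.5,-2.7,1.5,-5],
  [0,3,-5.4,3,-10],
  [0,4.6,-8,6,-10],
  [0,6.1,-10.7,9,-10],
  [0,7.6,-13.3,12,-10],
  [0,7.6,-13.3,13,-10],
  [0,7.6,-13.3,13,-10],
  [0,7.6,-13.3,13,-10],
], force=20)

```text
time: 0.9
tool_pos: [0.5435, 0.0759, 0.1022]
tcp_rot: [2.019, 2.405, 0.002]
wrist_force: [0.6, 0.1, 0.7]
width: -0.0
grip_force: 0.0
```

```bash
python3 - <<'E'
from h import *
s=bot.read_state();print(s["time"],s["tool_pos"],s["width"],R.from_rotvec(s["tcp_rot"]).as_matrix().round(3))
for n in("side","wrist"):
    im,d,K,k1,T=cam(n); cv2.imwrite(f"pics/{n}1.png",im[...,::-1])
E
```

```text
0.9 [0.54352712 0.07585087 0.10217458] -0.00040737988517019173 [[-0.174  0.985  0.002]
 [ 0.985  0.174  0.   ]
 [-0.     0.002 -1.   ]]
```

View pics/wrist1.png

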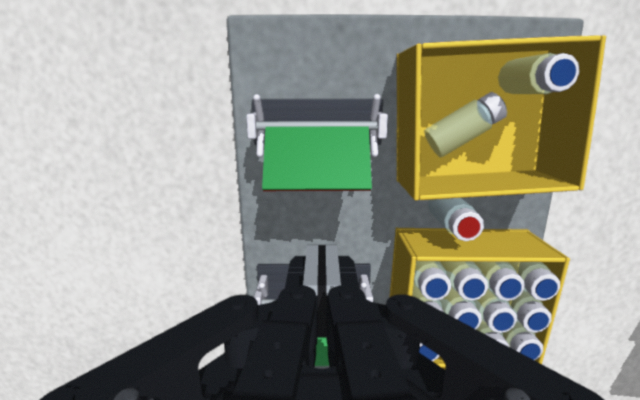

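View pics/side1.png

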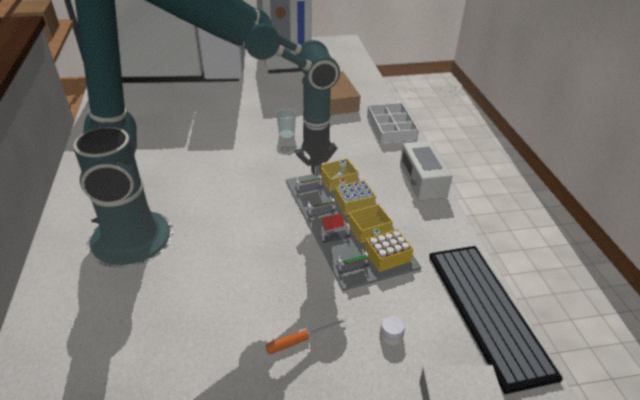

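The wrist view shows the fingers centred on the green leaf (263–371, 125–190) and just behind its free edge. Bin and vial are well clear. Now I'll go down and push along the edge's arc.

Emit:
step_arm([
  [0,0,0,2.5,0],
  [0,0,0,5,0],
  [0,0,0,5,0],
  [0,0.6,0,5,0],
  [0,1.1,0,5,0],
  [0,1.4,0,4.7,0],
  [0,1.8,0,4.2,0],
  [0,2.2,0,3.9,0],
  [0,2.7,0,3.6,0],
  [0,3.2,0,3.4,0],
  [0,3.7,0,3.3,0],
  [0,4.2,0,3.3,0],
  [0,4.7,0,3.3,0],
  [0,5.2,0,3.3,0],
  [0,5.7,0,3.3,0],
  [0,5.7,0,3.3,0],
  [0,5.2,0,1,0],
  [0,3,0,-2,0],
  [0,0,0,-6,0],
  [0,0,0,-6,0],
])

```text
time: 3.0
tool_pos: [0.547, 0.0738, 0.1679]
tcp_rot: [2.016, 2.397, 0.011]
wrist_force: [0.7, 0.2, 1.0]
width: -0.002
grip_force: 0.0
```

```bash
python3 - <<'E'
from h import *
n="wrist";im,d,K,k1,T=cam(n); cv2.imwrite(f"pics/{n}2.png",im[...,::-1])
hsv=cv2.cvtColor(im,cv2.COLOR_RGB2HSV);h,s,v=cv2.split(hsv)
for nm,m in(("green",(h>50)&(h<75)&(s>120)&(v>50)),("red",((h<6)|(h>174))&(s>150)&(v>50))):
    k,l,st,c=cv2.connectedComponentsWithStats(m.astype(np.uint8))
    for i in range(1,k):
        if st[i,4]<300:continue
        ys,xs=np.nonzero(cv2.erode((l==i).astype(np.uint8),np.ones((3,3))));P=withdepth(np.c_[xs,ys],d,K,k1,T)
        nn=np.linalg.svd(P-P.mean(0),full_matrices=False)[2][2];nn*=np.sign(nn[2]);print(nm,c[i].round(),P.mean(0).round(3),nn.round(3),np.degrees(np.arccos(nn[2])).round(1))
E
```

```text
green [281. 276.] [ 0.527 -0.004  0.052] [-0.123  0.564  0.816] 35.3
red [312.  90.] [0.529 0.148 0.057] [ 0.162 -0.969  0.189] 79.1
```

View pics/wrist2.png

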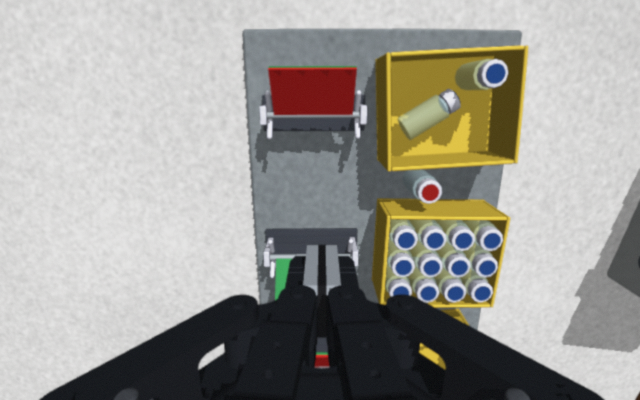

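The picture shows the few tag with red up at (312,90), leaning left of its hinge. The plane-fit angle of 79° doesn't agree with that, so I'll retreat and check all tags again.

Emit:
step_arm([
  [0,-2,0,-3,0],
  [0,-5,0,-7,0],
  [0,-8,0,-11,0],
  [0,-11,0,-15,0],
  [0,-11,0,-15,0],
  [0,-11,0,-15,0],
])

```text
time: 3.65
tool_pos: [0.5614, -0.0326, 0.3113]
tcp_rot: [2.021, 2.405, 0.001]
wrist_force: [-1.0, 0.2, -1.5]
width: -0.0
grip_force: 0.0
```

```bash
python3 - <<'E'
from h import *
for n in("wrist","scene"):
    im,d,K,k1,T=cam(n); cv2.imwrite(f"pics/{n}3.png",im[...,::-1])
    hsv=cv2.cvtColor(im,cv2.COLOR_RGB2HSV);h,s,v=cv2.split(hsv)
    for nm,m in(("green",(h>50)&(h<75)&(s>120)&(v>50)),("red",((h<6)|(h>174))&(s>150)&(v>50))):
        k,l,st,c=cv2.connectedComponentsWithStats(m.astype(np.uint8))
        for i in range(1,k):
            if st[i,4]<70:continue
            ys,xs=np.nonzero(cv2.erode((l==i).astype(np.uint8),np.ones((3,3))) if n=="wrist" else l==i);P=withdepth(np.c_[xs,ys],d,K,k1,T)
            P=P[(P[:,2]>.036)&(P[:,2]<.09)&(P[:,0]>.4)]
            if len(P)<30: continue
            for _ in range(3):
                C=P.mean(0);nn=np.linalg.svd(P-C,full_matrices=False)[2][2];nn*=np.sign(nn[2]);e=abs((P-C)@nn);P=P[e<=max(.0015,np.quantile(e,.9))]
            print(n,nm,c[i].round(),P.mean(0).round(3),nn.round(3),np.degrees(np.arccos(nn[2])).round(1),"z",P[:,2].min().round(3),P[:,2].max().round(3))
E
```

```text
wrist green [318. 135.] [ 0.552 -0.005  0.056] [-0.099  0.566  0.818] 35.1 z 0.044 0.067
wrist red [320.   2.] [0.531 0.135 0.046] [ 0.118 -0.676  0.727] 43.4 z 0.043 0.049
wrist red [403.  61.] [0.63  0.09  0.059] [0.012 0.036 0.999] 2.2 z 0.058 0.061
wrist red [317. 203.] [ 0.565 -0.086  0.056] [ 0.1   -0.564  0.819] 35.0 z 0.045 0.066
scene green [319. 207.] [ 0.555 -0.003  0.054] [-0.105  0.582  0.806] 36.3 z 0.044 0.065
scene green [238. 210.] [ 0.598 -0.236  0.056] [-0.098  0.568  0.817] 35.2 z 0.046 0.066
scene red [290. 208.] [ 0.57  -0.085  0.056] [ 0.085 -0.554  0.828] 34.1 z 0.046 0.067
scene red [371. 206.] [0.533 0.148 0.055] [ 0.105 -0.57   0.815] 35.4 z 0.045 0.065
```

View pics/wrist3.png

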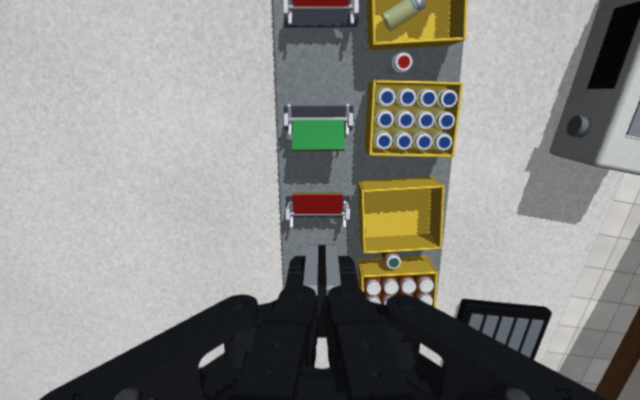

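The scene fits put all four tags on their stops at about 35°: few red, blue green, empty red and amber green. The 79° fit came from stray pixels. In the wrist picture, the blue (318,135) and empty (317,203) tags look right and the bins and vials are undisturbed. I'm handing it in.

```bash
python3 -c "
from workcell import bot
print(bot.finish_job())"
```

```text
the job is handed in; nothing more can be done
None
```

The job is handed in: I flipped the nearly empty bin's tag to red, the other three were already right, and the last check showed all four on their stops; the hand-in returned no verdict.

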